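# Make up two column kits for the chromatography runs

## Robot

A 6-joint arm with a two-finger parallel gripper is mounted at the origin on the work surface. World frame = base frame: x ahead of the robot, y to its left, z up, the work surface at z = 0. Lengths are in m, angles in rad, forces in N, time in s.
With the tool pointing down it reaches from about 0.35 to 1 m from the base axis. Payload 7.1 kg.
Tool frame: the origin (TCP) lies at the very end of the fingers, on their centre line; the grasp point (between the pads) lies 19 mm behind it; y points along the fingers, z is the direction in which the jaws open and shut, and the axes are right-handed (so a half turn about y gives the same grasp; the last joint's range is limited). The gripper opens to 85 mm and grips with 20 to 120 N. Pads are 22 mm wide; open, the fingers measure 114 mm over their backs; the gripper's body (76 mm by 85 mm) begins 54 mm behind the grasp point. The pads swing forward as they close: fully open they stand 13 mm farther back than shut.
Start: joints at [-1.293, 0.423, 1.63, -0, 1.089, -0.019], TCP at [0.183, -0.598, 0.231] pointing down, gripper open.
Joint ranges: [-3, 3], [-0.9, 2.11], [0.09, 2.58], [-1.31, 4.45], [0.11, 2.69], [-2.54, 2.54]. Speed limits (rad/s): [2.39, 2.39, 3.01, 3.14, 3.14, 3.14].

## Interface

Orientations are given as a unit quaternion [x, y, z, w].
In Python, from workcell import observe, grab_frame, camera_model, robot gives the robot as it stands.
- The arm moves only by the shell command python3 -m inch 'ROWS' [FORCE]. ROWS is JSON, a list of rows, each a list of 3 entries, a list of its own where there are three numbers: the closure, from 0 (fully open) to 1 (shut), then the shift along the world's x, y, z in m, then the turn, a rotation vector about the world's x, y, z in rad. A call has 1 to 12 rows; each row is the pose to reach, as a shift and turn from the pose measured when the call began; what a row does not reach only later rows make up. A row lasts 1/8 s, in which the tool goes at most 62.5 mm and 10.7 degrees, less where a joint would pass 70% of its speed; a pose out of reach is approached as far as the arm can. A call with a gripper value outside its range is refused whole. The fingers move at their own pace and stop on an object; FORCE is the grip in N (left out, the last holds). Time passes only in rows, so rows that repeat a pose let the fingers close. It gives the time, the measured TCP pose, the force and the opening at its end, in the units of the state.
- observe(): the state, without advancing time (a new reading comes with each control period).
- grab_frame(name): name is "side" or "top"; returns the picture (480x640x3 uint8, blue, green, red); there is no depth.
- camera_model(name): a dict with "fov_y" (degrees; the focal length in pixels is half the picture's height over the tangent of half this angle, whatever the lens; pixels are square), "cx", "cy" (the principal point, pixels), "extrinsics" (4x4, takes a point from world to camera coordinates). Camera axes: x right, y up, looking along -z (the intrinsics and any distortion apply to the point x, -y, -z); pixel columns grow to the right and rows downward; lengths in m; the calibration is good to about 2 mm. A picture is of the moment at which its call begins. camera_model takes no time and is no camera call.
- robot.hand_in(): hands the job in, once; it reports no verdict.
The state is a dict: "time": time; "joint_pos": joint angles; "dq": joint speeds; "tau": joint torques, N m; "tool_pos": TCP position; "eef_rot": TCP orientation; "contact_force": force on the tool from outside, world axes, zero at the start; "ft_torque": the same for the moment, N m; "width": finger opening in m.
Only numpy, scipy, OpenCV 4.12 (cv2) and the standard library are available. Lean on these libraries where they do the work, as an engineer would, in place of code of your own. Each camera call takes 0.05 s, during which the arm holds its last target.

## Task

Make up the two column kits: the long column and the guard cartridge go in the long tray, the short column and the tall bottle in the short tray, one item on each side of a tray's divider, with each column lying lengthwise along its lane, the cartridge lying flat and the bottle standing. The guard cartridge is in the storage box, so slide the clear lid fully open along its tracks first. Set the things down gently rather than dropping them, keep the bottle upright all the way, and leave the squat jar where it stands.

Things in the scene. Friction and masses are not known exactly. Their poses are not given: they have to be found in the camera images.
- long_column: the longer of two steel chromatography columns: a plain round tube 14 mm in diameter with a hexagonal nut (22 mm across flats, 24 mm long) on each end and a small black end plug. 192 mm long over all; the bare tube between the nuts is 132 mm. 0.24 kg. Origin on its axis at mid-length; its x axis runs along the column. It starts lying on a flat of its nuts on the bench, axis 11 mm above it.
- short_column: the shorter column, same make: tube 14 mm in diameter, nuts 22 mm across flats and 24 mm long; 107 mm long over all, bare tube between the nuts 47 mm. 0.15 kg. Origin on its axis at mid-length; x axis along the column. It starts lying on the bench, axis 11 mm above it.
- guard: guard cartridge: a stubby steel hexagon (24 mm across flats, 26 mm long) with a white round end (18 mm diameter, 12 mm long) on each side, 50 mm long over all (56 mm with its tiny dark tips). 0.08 kg. Origin at its middle on the axis; x axis along its length. It starts lying lengthwise on the floor of the storage box under the clear lid, axis 16 mm above the bench; its x axis is nearly that of the box.
- bottle: tall laboratory bottle of clear glass with a ribbed white screw cap, 110 mm high, body 54 mm in diameter, sloping shoulders, narrow neck, cap 36 mm in diameter (37 over the ribs) and 24 mm high at the top. 0.2 kg. Origin at the centre of its underside, z up through the cap. Stands on the bench.
- jar: squat wide jar of clear glass with a white screw cap, 50 mm high, body 70 mm in diameter, cap 66 mm in diameter. It belongs to no kit and stays where it is. Origin at the centre of its underside.
- long_tray: long stainless steel tray, fixed to the bench, 222 mm (x) by 170 mm (y) outside, floor 2 mm thick, rim 15 mm high (rolled edge up to 17.5 mm). A low divider (3 mm thick, 10 mm high above the bench) along its x axis at y = 0 parts it into two equal lanes, each 218 mm long and 81 mm wide, centred at y = +42 and -42 mm. Origin at the centre of its underside, on the bench; x axis along the lanes, z up.
- short_tray: short stainless steel tray, fixed to the bench, 140 mm (x) by 170 mm (y) outside, otherwise like the long one: floor 2 mm thick, rim 15 mm high (rolled edge up to 17.5 mm), divider 10 mm high along x at y = 0, two lanes 136 mm long and 81 mm wide centred at y = +42 and -42 mm. Origin at the centre of its underside; x axis along the lanes.
- box: grey storage box with a clear sliding lid, fixed to the bench, 130 mm (x) by 110 mm (y), 42.5 mm high over its grooved side tracks; floor 4 mm thick, inside 120 mm by 100 mm, 98 mm free between the lips of the tracks. Origin at the centre of its underside; its x axis is the way the lid slides open, roughly to the robot's left.
- lid (a joint): how far the clear lid is slid open, in m: 0 shut, 0.10 fully open at its stop. It slides along the box's +x, carried in the tracks, with about 1.2 N of friction, and stays where it is left. The clear sheet, with a white strip across each end, covers the box from x = -59 to +65 mm when shut, 4 mm thick, its top 39 mm above the bench.
- lid_grip (a point): centre of the top of the white grip bar that stands on the lid: 10 mm thick along the box's x, 40 mm along its y, 18 mm tall; its top (this point) is 57 mm above the bench. Moves with the lid; at x = 47 mm in the box's frame when shut.

How it is judged:
On the way:
1. the lid has been slid fully open (at least 90 of its 100 mm) (value of joint lid above 0.09 m), for 0.2 s.
At the end, for the whole second after the job is handed in: Long tray: long column and guard cartridge; short tray: short column and upright bottle (0.15 rad); one thing each side of the divider, on the tray floor, columns lengthwise (0.3 rad), all released and at rest; squat jar within 30 mm of its start (x of long_column in the frame of long_tray between -0.03 and 0.03 m and y of long_column in the frame of long_tray between -0.083 and 0.083 m and z of long_column in the frame of long_tray between 0.009 and 0.018 m and angle between the x axis of long_column and the x axis of long_tray, either way round below 0.3 rad and x of guard in the frame of long_tray between -0.09 and 0.09 m and y of guard in the frame of long_tray between -0.083 and 0.083 m and z of guard in the frame of long_tray between 0.008 and 0.019 m and x of short_column in the frame of short_tray between -0.03 and 0.03 m and y of short_column in the frame of short_tray between -0.083 and 0.083 m and z of short_column in the frame of short_tray between 0.009 and 0.018 m and angle between the x axis of short_column and the x axis of short_tray, either way round below 0.3 rad and x of bottle in the frame of short_tray between -0.06 and 0.06 m and y of bottle in the frame of short_tray between -0.083 and 0.083 m and z of bottle in the frame of short_tray between -0.002 and 0.007 m and angle between bottle's own z axis and vertical below 0.15 rad and ((y of long_column in the frame of long_tray above 0.008 m and y of guard in the frame of long_tray below -0.008 m) or (y of long_column in the frame of long_tray below -0.008 m and y of guard in the frame of long_tray above 0.008 m)) and ((y of short_column in the frame of short_tray above 0.008 m and y of bottle in the frame of short_tray below -0.008 m) or (y of short_column in the frame of short_tray below -0.008 m and y of bottle in the frame of short_tray above 0.008 m)) and distance of jar from where it was at the start of the episode below 0.03 m and linear speed of each of long_column, guard, short_column, bottle below 0.02 m/s and angular speed of each of long_column, guard, short_column, bottle below 0.3 rad/s); the robot touches nothing.
It fails at once if a thing dropped into its tray (it hits the tray at more than 0.75 m/s, a fall of about 30 mm) ((x of long_column in the frame of long_tray between -0.1 and 0.1 m and y of long_column in the frame of long_tray between -0.083 and 0.083 m and z of long_column in the frame of long_tray between -0.01 and 0.03 m and linear speed of long_column above 0.75 m/s) or (x of guard in the frame of long_tray between -0.1 and 0.1 m and y of guard in the frame of long_tray between -0.083 and 0.083 m and z of guard in the frame of long_tray between -0.01 and 0.03 m and linear speed of guard above 0.75 m/s) or (x of short_column in the frame of short_tray between -0.07 and 0.07 m and y of short_column in the frame of short_tray between -0.083 and 0.083 m and z of short_column in the frame of short_tray between -0.01 and 0.03 m and linear speed of short_column above 0.75 m/s) or (x of bottle in the frame of short_tray between -0.07 and 0.07 m and y of bottle in the frame of short_tray between -0.083 and 0.083 m and z of bottle in the frame of short_tray between -0.01 and 0.02 m and linear speed of bottle above 0.75 m/s)).
It fails at once if the tall bottle tipped by more than 0.6 rad (angle between bottle's own z axis and vertical above 0.6 rad).
It fails at once if the squat jar pushed away by more than 30 mm (distance of jar from where it was at the start of the episode above 0.03 m).
It also fails if it takes over 106 s, if anything falls off the work surface, if the arm or the gripper's body presses on something with over 40 N, if the wrist force passes 120 N, or if a joint passes its speed limit or range.

## Working session

There is one attempt and no reset: what is moved stays moved. The work goes in short steps, Python scripts to look and compute and a shell command to move; the robot and the scene stay as the last step left them, time stands still between calls to the robot, and variables do not carry over. Pictures are saved under pics/ and viewed, and the job is handed in when it is done.

```bash
mkdir -p pics; ls
python3 - <<'E'
from workcell import observe, grab_frame, camera_model
import cv2
for n in("top","side"):
    cv2.imwrite(f"pics/{n}0.png",grab_frame(n)); print(n,camera_model(n))
print(observe())
E
```

```text
pics
top {'fov_y': 44.2183579480231, 'cx': 316.7563383364754, 'cy': 238.27319594609125, 'extrinsics': array([[ 0.01211394, -0.99969067,  0.02172118, -0.01472497],
       [ 0.99429799,  0.01434454,  0.1056681 , -0.5651994 ],
       [-0.105947  ,  0.02031727,  0.99416419, -1.25271236],
       [ 0.        ,  0.        ,  0.        ,  1.        ]])}
side {'fov_y': 49.00424955115739, 'cx': 318.807619436094, 'cy': 240.65606075278183, 'extrinsics': array([[-0.90201652, -0.43168264, -0.00403645,  0.51881514],
       [ 0.22155197, -0.47092526,  0.85389936, -0.17973898],
       [-0.3705144 ,  0.76933705,  0.52042251, -0.71057249],
       [ 0.        ,  0.        ,  0.        ,  1.        ]])}
{'time': 0.1, 'joint_pos': array([-1.29300127e+00,  4.23770832e-01,  1.63058471e+00,  2.94806242e-05,
        1.08862583e+00, -1.89991182e-02]), 'dq': array([ 0.00168489, -0.00178426, -0.00317071,  0.00114083,  0.00167103,
       -0.00128939]), 'tau': array([-2.52423224e-04, -5.58427835e+01, -2.82445639e+01, -6.60484557e-05,
        3.06543661e-03,  1.97574258e-05]), 'tool_pos': array([ 0.18268449, -0.59719734,  0.23063077]), 'eef_rot': array([-0.10459727,  0.69982383, -0.69884769,  0.10448887]), 'contact_force': array([-0.3933054 , -0.68633418, -0.20969721]), 'ft_torque': array([-0.04328842,  0.05060362, -0.05826849]), 'width': 0.08537631346378424}
```

View pics/top0.png

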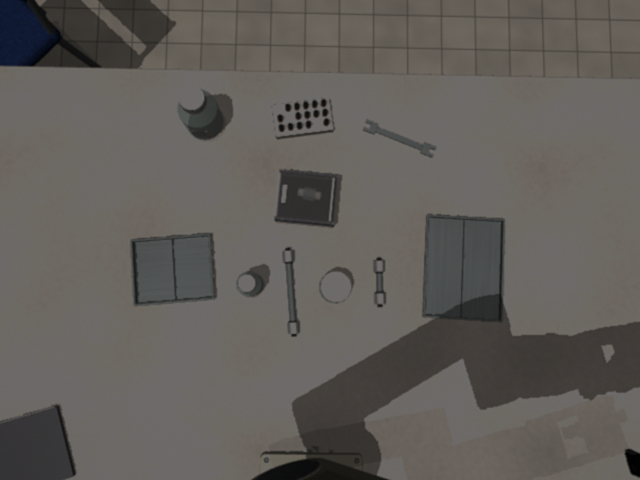

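View pics/side0.png

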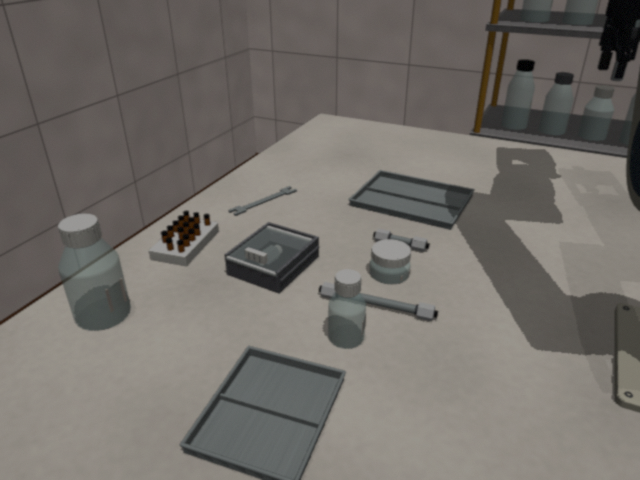

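Run:
```python
import cv2
a=cv2.imread('pics/top0.png')
def crop(x,y,w,h,s,n):
    c=cv2.convertScaleAbs(cv2.resize(a[y:y+h,x:x+w],None,fx=s,fy=s,interpolation=cv2.INTER_CUBIC),alpha=1.8)
    cv2.imwrite(n,c)
crop(225,160,170,190,3,'pics/c1.png')
crop(225,235,180,110,4.4,'pics/c1b.png')
crop(120,220,110,100,5,'pics/c2.png')
crop(410,205,110,120,5,'pics/c3.png')
crop(265,160,90,75,8,'pics/c4.png')
```

```text
(no output)
```

View pics/c1b.png

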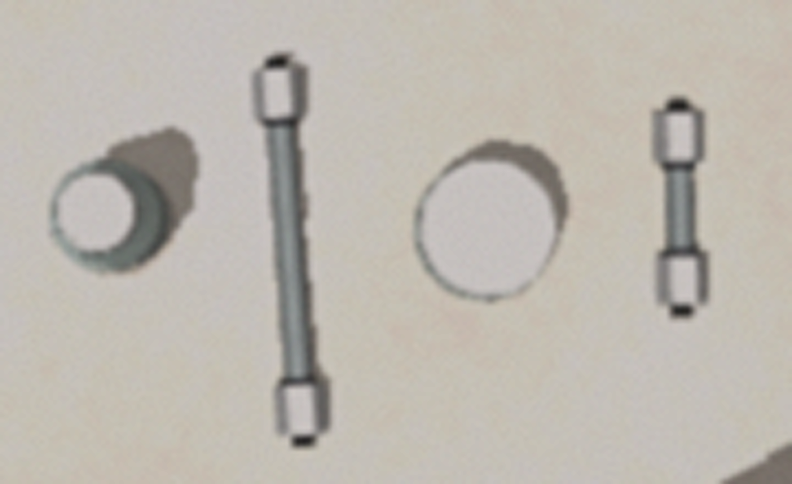

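View pics/c2.png

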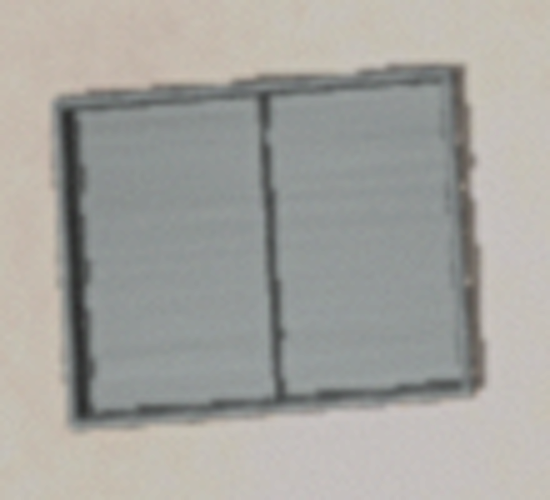

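View pics/c3.png

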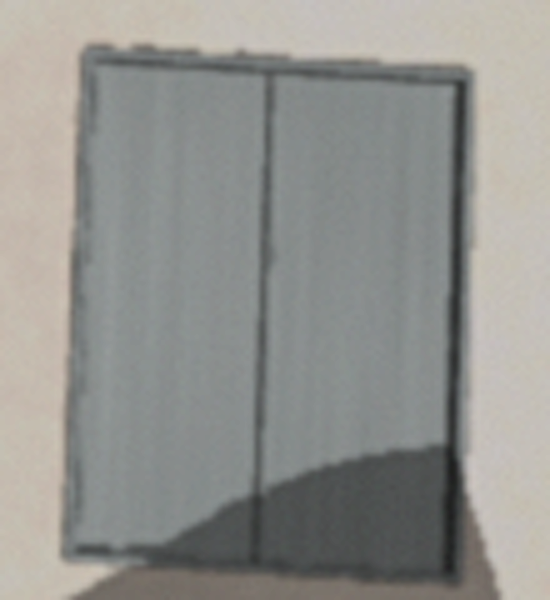

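View pics/c4.png

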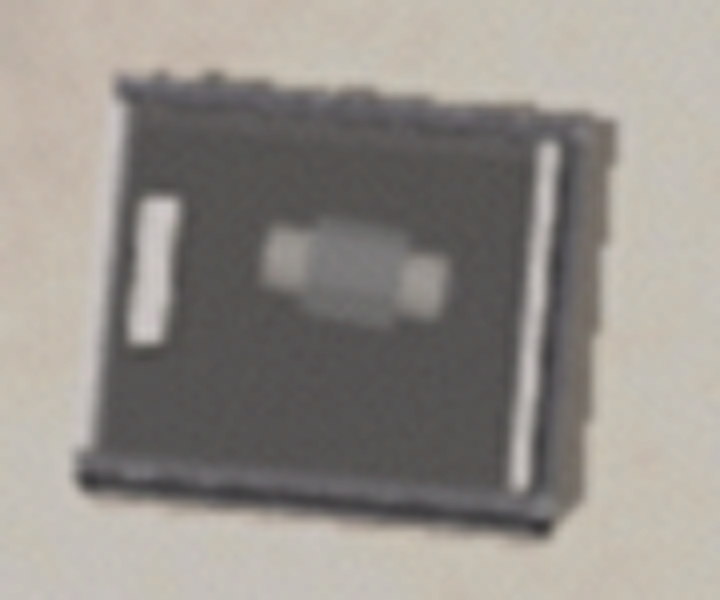

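```bash
cat > h.py <<'E'
import numpy as np, cv2
from workcell import camera_model, observe, grab_frame
def ray(n,u,v):
    m=camera_model(n);E=m['extrinsics'];f=240/np.tan(np.radians(m['fov_y'])/2)
    d=np.array([(u-m['cx'])/f,-(v-m['cy'])/f,-1]);R=E[:3,:3];return -R.T@E[:3,3],R.T@d
def px(n,u,v,z):
    c,d=ray(n,u,v);return c+d*(z-c[2])/d[2]
def proj(n,p):
    m=camera_model(n);E=m['extrinsics'];f=240/np.tan(np.radians(m['fov_y'])/2)
    q=E[:3,:3]@np.array(p)+E[:3,3];return m['cx']+f*q[0]/-q[2],m['cy']-f*q[1]/-q[2]
E
python3 - <<'E'
from h import *
np.set_printoptions(precision=4,suppress=True)
def g(c,x0,y0,s,z): return px('top',x0+(c[0]+.5)/s-.5,y0+(c[1]+.5)/s-.5,z)
print('cam',ray('top',0,0)[0],ray('side',0,0)[0])
for nm,cs,x0,y0,z in(('st',[(58,98),(462,68),(480,390),(75,425)],120,220,.0175),('lt',[(85,50),(468,70),(458,578),(65,555)],410,205,.0175)):
    P=np.array([g(c,x0,y0,5,z) for c in cs]);print(nm,P[:,:2].tolist(),'ctr',P.mean(0),[np.linalg.norm(P[i]-P[i-1]) for i in range(4)])
    d=(P[0]+P[1]-P[2]-P[3]);print(' ang',np.arctan2(d[1],d[0]))
for nm,a,b,z in(('lc',(280,58),(302,444),.011),('lcnut',(279,92),(301,408),.011),('sc',(678,100),(682,314),.011)):
    A,B=[g(c,225,235,4.4,z) for c in(a,b)];d=A-B;print(nm,(A+B)/2,np.linalg.norm(d),np.arctan2(d[1],d[0]))
print('bcap',g((95,212),225,235,4.4,.11),'jar',g((487,228),225,235,4.4,.05))
print('grip',g((155,270),265,160,8,.057))
A,B=g((265,258),265,160,8,.016),g((447,285),265,160,8,.016);d=A-B;print('guard',(A+B)/2,np.linalg.norm(d),np.arctan2(d[1],d[0]))
P=np.array([g(c,265,160,8,.0425) for c in[(120,78),(590,115),(550,525),(82,478)]]);print('box',P,P.mean(0),[np.linalg.norm(P[i]-P[i-1]) for i in range(4)])
d=P[0]+P[3]-P[1]-P[2];print(np.arctan2(d[1],d[0]))
E
```

```text
cam [0.4294 0.0188 1.3054] [0.2445 0.686  0.5254]
st [[0.5588292788004634, 0.3966106379925143], [0.5745377856604599, 0.22172378964289666], [0.43457262420915976, 0.20965634829521115], [0.4174559445470725, 0.3829573538081777]] ctr [0.4963 0.3027 0.0175] [np.float64(0.14203109450729173), np.float64(0.17559090783247494), np.float64(0.14048441038338857), np.float64(0.17414424835308162)]
 ang 0.09116926500700133
lt [[0.6228326570674112, -0.2497727342989443], [0.6164884757432164, -0.4201671194115971], [0.39324350113510137, -0.41099414227927783], [0.4011811712801227, -0.23936429249177932]] ctr [ 0.5084 -0.3301  0.0175] [np.float64(0.22189573410177513), np.float64(0.17051244856195485), np.float64(0.22343335068258718), np.float64(0.17181330549585053)]
 ang -0.04398504169063124
lc [0.4502 0.0477 0.011 ] 0.19094343107223372 0.07386810175290608
lcnut [0.4505 0.0482 0.011 ] 0.15645869111057764 0.08651319765407361
sc [ 0.474  -0.1456  0.011 ] 0.10638066561509579 0.019703959916025183
bcap [0.4646 0.1354 0.11  ] jar [ 0.4611 -0.0474  0.05  ]
grip [0.6582 0.0648 0.057 ]
guard [0.6662 0.0107 0.016 ] 0.05088179557312086 1.4375575702077639
box [[ 0.7136  0.0757  0.0425]
 [ 0.7056 -0.0522  0.0425]
 [ 0.5929 -0.0423  0.0425]
 [ 0.6038  0.0839  0.0425]] [0.654  0.0163 0.0425] [np.float64(0.11014018167771408), np.float64(0.1281960695743372), np.float64(0.11306800884934347), np.float64(0.12670609311959158)]
1.4963662962031439
```

```bash
python3 - <<'E'
from h import *
from scipy.spatial.transform import Rotation as R
M=R.from_quat(observe()['eef_rot']).as_matrix();print(M.round(3))
E
python3 -m inch 2>&1 | tail -5
```

```text
[[-0.956 -0.     0.292]
 [-0.292  0.001 -0.956]
 [-0.    -1.    -0.001]]
invalid input
```

```bash
python3 -m inch '[[0.5,[0.475,0.662,-0.05],[0,0,-0.37]],[0.5,[0.475,0.662,-0.05],[0,0,-0.37]],[0.5,[0.475,0.662,-0.05],[0,0,-0.37]],[0.5,[0.475,0.662,-0.05],[0,0,-0.37]],[0.5,[0.475,0.662,-0.05],[0,0,-0.37]],[0.5,[0.475,0.662,-0.05],[0,0,-0.37]],[0.5,[0.475,0.662,-0.05],[0,0,-0.37]],[0.5,[0.475,0.662,-0.05],[0,0,-0.37]],[0.5,[0.475,0.662,-0.05],[0,0,-0.37]],[0.5,[0.475,0.662,-0.05],[0,0,-0.37]],[0.5,[0.475,0.662,-0.05],[0,0,-0.37]],[0.5,[0.475,0.662,-0.05],[0,0,-0.37]]]' 30
```

```text
time: 1.6
tool_pos: [0.6197, 0.0126, 0.1843]
eef_rot: [0.026, 0.707, -0.706, -0.026]
contact_force: [0.1, -0.7, 0.4]
width: 0.0429
```

```bash
python3 -m inch '[[0.5,[0.038,0.052,-0.09],[0,0,0]],[0.5,[0.038,0.052,-0.1],[0,0,0]],[0.5,[0.038,0.052,-0.11],[0,0,0]],[0.5,[0.038,0.052,-0.11],[0,0,0]]]'
python3 - <<'E'
from h import *
from scipy.spatial.transform import Rotation as R
M=R.from_quat(observe()['eef_rot']).as_matrix();print(M[:,2].round(3),np.arctan2(M[1,2],M[0,2]),observe()['joint_pos'].round(2))
a=grab_frame('side');b=grab_frame('top')
cv2.imwrite('pics/1.png',np.hstack([cv2.resize(a[180:330,180:380],None,fx=2,fy=2),cv2.resize(b[140:290,240:440],None,fx=2,fy=2)]))
E
```

```text
time: 2.1
tool_pos: [0.6567, 0.0642, 0.0736]
eef_rot: [0.025, 0.707, -0.706, -0.027]
contact_force: [-0.2, 0.0, 1.5]
width: 0.0428
[-0.073 -0.997 -0.001] -1.6436081543683323 [0.08 0.67 1.63 0.   0.85 1.72]
```

View pics/1.png

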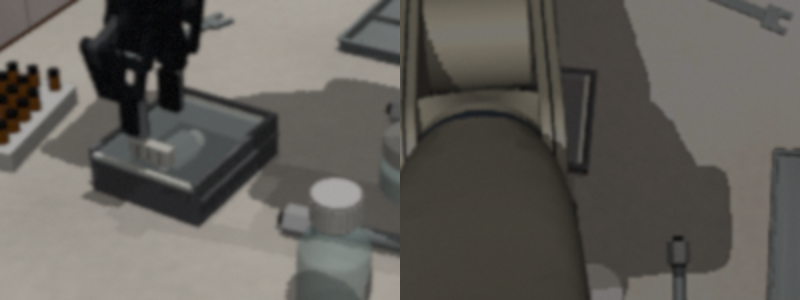

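```bash
python3 -m inch '[[0.5,[0.001,0,-0.015],[0,0,0]],[0.5,[0.001,0,-0.030],[0,0,0]],[0.5,[0.001,0,-0.030],[0,0,0]],[0.8,[0.001,0,-0.030],[0,0,0]],[1,[0.001,0,-0.030],[0,0,0]],[1,[0.001,0,-0.030],[0,0,0]],[1,[0.001,0,-0.030],[0,0,0]],[1,[0.001,0,-0.030],[0,0,0]]]' 20
```

```text
time: 3.2
tool_pos: [0.6596, 0.065, 0.0463]
eef_rot: [0.027, 0.708, -0.706, -0.025]
contact_force: [-0.0, 6.0, 0.1]
width: 0.0093
```

```bash
python3 -m inch '[[1,[0.0015,0.02,0],[0,0,0]],[1,[0.003,0.04,0],[0,0,0]],[1,[0.0045,0.06,0],[0,0,0]],[1,[0.006,0.08,0],[0,0,0]],[1,[0.007,0.093,0],[0,0,0]],[1,[0.0075,0.1,0],[0,0,0]],[1,[0.0075,0.1,0],[0,0,0]],[1,[0.0075,0.1,0],[0,0,0]]]'
```

```text
time: 4.2
tool_pos: [0.6676, 0.1648, 0.0464]
eef_rot: [0.027, 0.708, -0.706, -0.025]
contact_force: [4.5, -2.2, -4.2]
width: 0.0089
```

```bash
python3 -m inch '[[0.5,[0,0,0],[0,0,0]],[0.5,[0,0,0],[0,0,0]],[0.5,[0,0,0.06],[0,0,0]],[0.5,[-0.001,-0.06,0.1],[0,0,0.18]],[0.5,[-0.0015,-0.1,0.1],[0,0,0.36]],[0.5,[-0.0015,-0.154,0.1],[0,0,0.54]],[0.5,[-0.0015,-0.154,0.1],[0,0,0.72]],[0.5,[-0.0015,-0.154,0.1],[0,0,0.90]],[0.5,[-0.0015,-0.154,0.1],[0,0,1.08]],[0.5,[-0.0015,-0.154,0.1],[0,0,1.26]],[0.5,[-0.0015,-0.154,0.1],[0,0,1.44]],[0.5,[-0.0015,-0.154,0.1],[0,0,1.51]]]'
python3 - <<'E'
from h import *
a=grab_frame('side')
cv2.imwrite('pics/2.png',cv2.convertScaleAbs(cv2.resize(a[170:320,180:380],None,fx=4,fy=4,interpolation=cv2.INTER_CUBIC),alpha=1.5))
print(proj('side',(.6662,.0107,.016)))
E
```

```text
time: 5.7
tool_pos: [0.6657, 0.0111, 0.1466]
eef_rot: [-0.466, 0.533, -0.53, 0.466]
contact_force: [0.5, -0.6, -0.2]
width: 0.0425
(np.float64(270.23149303732265), np.float64(253.81849599902083))
```

View pics/2.png

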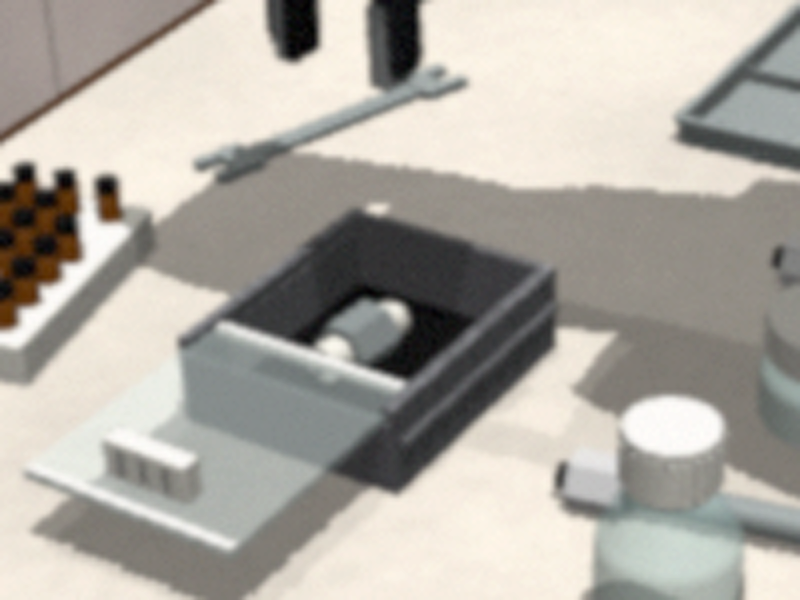

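```bash
python3 -m inch '[[0.57,[0,-0.0005,-0.05],[0,0,0]],[0.57,[0,-0.0005,-0.09],[0,0,0]],[0.57,[0,-0.0005,-0.10],[0,0,0]],[0.57,[0,-0.0005,-0.110],[0,0,0]],[0.57,[0,-0.0005,-0.119],[0,0,0]],[0.57,[0,-0.0005,-0.119],[0,0,0]]]'
python3 - <<'E'
from h import *
a=grab_frame('side')
cv2.imwrite('pics/3.png',cv2.convertScaleAbs(cv2.resize(a[170:320,180:380],None,fx=4,fy=4,interpolation=cv2.INTER_CUBIC),alpha=1.5))
E
```

```text
time: 6.5
tool_pos: [0.6659, 0.0107, 0.0279]
eef_rot: [-0.466, 0.533, -0.53, 0.467]
contact_force: [0.0, -0.4, 0.4]
width: 0.0368
```

View pics/3.png

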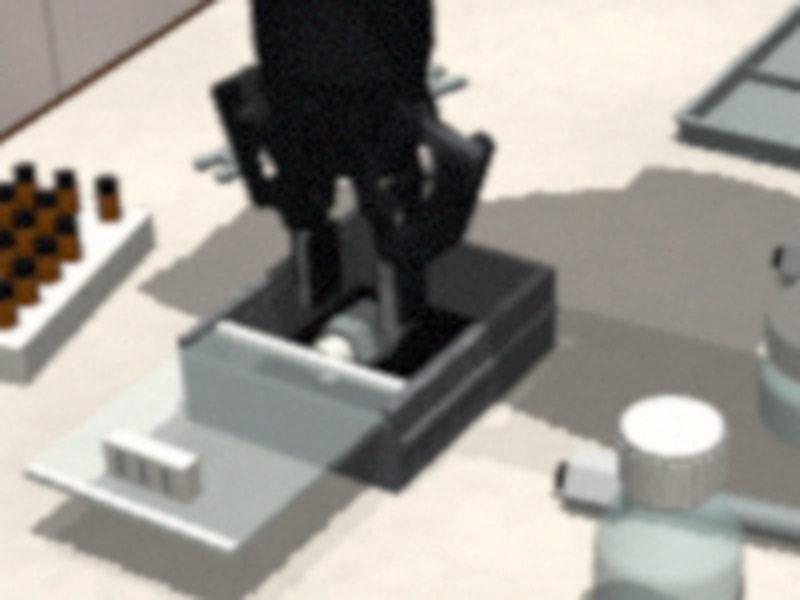

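```bash
python3 -m inch '[[0.57,[0,0,-0.012],[0,0,0]],[0.57,[0,0,-0.019],[0,0,0]],[0.57,[0,0,-0.022],[0,0,0]],[0.57,[0,0,-0.022],[0,0,0]],[0.7,[0,0,-0.022],[0,0,0]],[0.9,[0,0,-0.022],[0,0,0]],[0.9,[0,0,-0.022],[0,0,0]],[0.9,[0,0,-0.022],[0,0,0]]]' 35
python3 - <<'E'
from h import *
a=grab_frame('side')
cv2.imwrite('pics/4.png',cv2.convertScaleAbs(cv2.resize(a[170:320,180:380],None,fx=4,fy=4,interpolation=cv2.INTER_CUBIC),alpha=1.5))
E
```

```text
time: 7.55
tool_pos: [0.6663, 0.0106, 0.0064]
eef_rot: [-0.466, 0.533, -0.53, 0.467]
contact_force: [-0.4, -1.1, 2.0]
width: 0.0258
```

View pics/4.png

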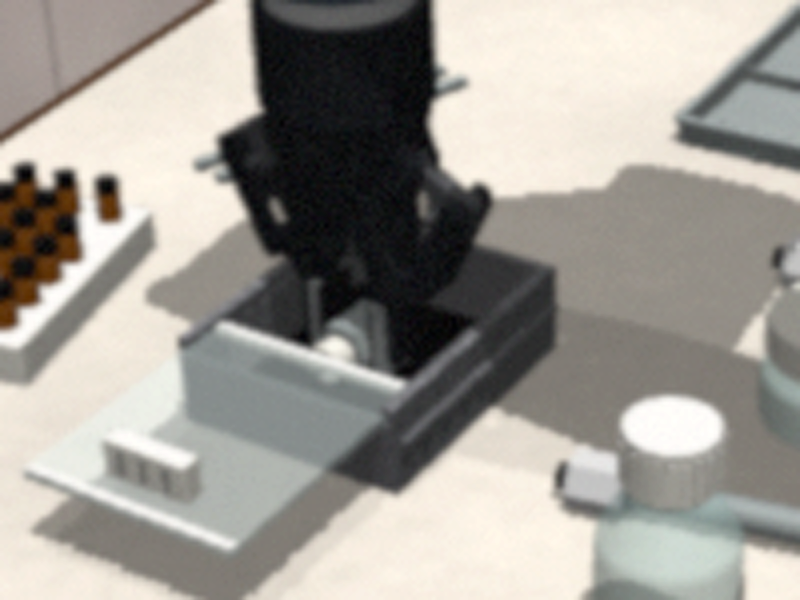

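```bash
python3 -m inch '[[0.9,[0,0,0.03],[0,0,0]],[0.9,[0,0,0.08],[0,0,0]],[0.9,[-0.02,-0.05,0.11],[0,0,0]],[0.9,[-0.04,-0.1,0.11],[0,0,0]],[0.9,[-0.06,-0.15,0.11],[0,0,0]],[0.9,[-0.08,-0.2,0.11],[0,0,0]],[0.9,[-0.1,-0.25,0.11],[0,0,0]],[0.9,[-0.12,-0.3,0.11],[0,0,0]],[0.9,[-0.14,-0.35,0.1],[0,0,0]],[0.9,[-0.155,-0.375,0.08],[0,0,0]],[0.9,[-0.1597,-0.3826,0.06],[0,0,0]],[0.9,[-0.1597,-0.3826,0.06],[0,0,0]]]'
python3 - <<'E'
from h import *
a=grab_frame('side')
cv2.imwrite('pics/5.png',cv2.convertScaleAbs(cv2.resize(a[100:250,320:520],None,fx=4,fy=4,interpolation=cv2.INTER_CUBIC),alpha=1.5))
b=grab_frame('top');cv2.imwrite('pics/5t.png',cv2.convertScaleAbs(b,alpha=1.5))
E
```

```text
time: 9.1
tool_pos: [0.5053, -0.371, 0.0644]
eef_rot: [-0.466, 0.534, -0.529, 0.467]
contact_force: [-0.1, -0.1, -1.6]
width: 0.0261
```

View pics/5.png

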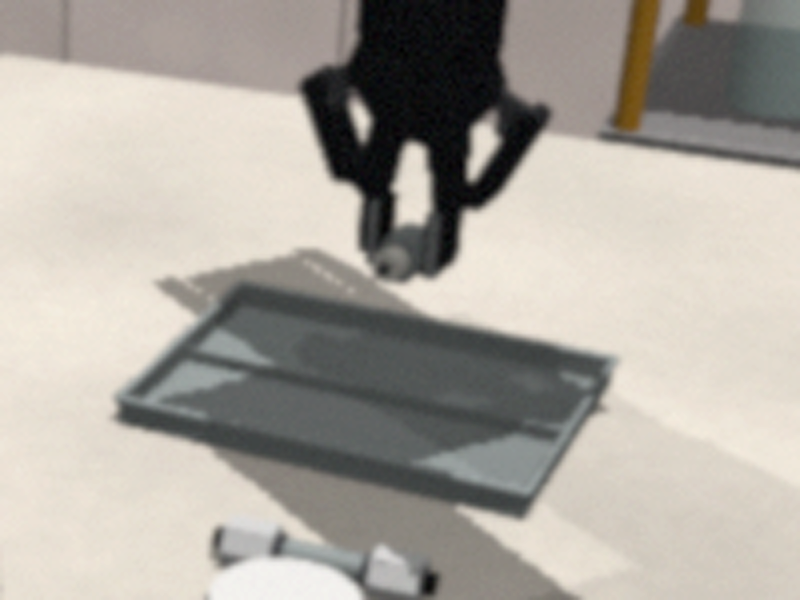

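View pics/5t.png

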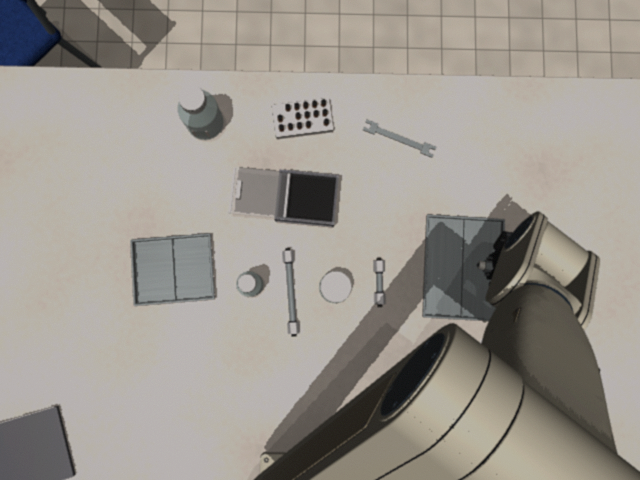

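```bash
python3 -m inch '[[0.9,[0,0,-0.025],[0,0,0]],[0.9,[0,0,-0.045],[0,0,0]],[0.9,[0,0,-0.053],[0,0,0]],[0.9,[0,0,-0.057],[0,0,0]],[0.9,[0,0,-0.059],[0,0,0]],[0.9,[0,0,-0.059],[0,0,0]]]'
```

```text
time: 9.95
tool_pos: [0.5073, -0.3712, 0.0077]
eef_rot: [-0.466, 0.533, -0.53, 0.467]
contact_force: [0.3, -0.7, -0.5]
width: 0.0258
```

```bash
python3 -m inch '[[0.9,[0,0,-0.002],[0,0,0]],[0.9,[0,0,-0.0035],[0,0,0]],[0.9,[0,0,-0.0035],[0,0,0]]]'
```

```text
time: 10.32
tool_pos: [0.5075, -0.3714, 0.0044]
eef_rot: [-0.466, 0.532, -0.53, 0.467]
contact_force: [0.1, 0.0, 0.9]
width: 0.0262
```

```bash
python3 -m inch '[[0.7,[0,0,0],[0,0,0]],[0.6,[0,0,0],[0,0,0]],[0.5,[0,0,0],[0,0,0]],[0.5,[0,0,0.03],[0,0,0]],[0.5,[0,0,0.08],[0,0,0]],[0.5,[0,0,0.12],[0,0,-0.18]],[0.5,[-0.008,0.06,0.12],[0,0,-0.36]],[0.5,[-0.016,0.12,0.12],[0,0,-0.54]],[0.5,[-0.025,0.18,0.12],[0,0,-0.72]],[0.5,[-0.034,0.24,0.12],[0,0,-0.9]],[0.5,[-0.042,0.3,0.12],[0,0,-1.08]],[0.5,[-0.05,0.36,0.12],[0,0,-1.26]]]'
python3 - <<'E'
from h import *
from scipy.spatial.transform import Rotation as R
o=observe();M=R.from_quat(o['eef_rot']).as_matrix();print('jaw',np.arctan2(M[1,2],M[0,2]),o['tool_pos'],o['joint_pos'].round(2))
a=grab_frame('side')
cv2.imwrite('pics/6.png',cv2.convertScaleAbs(cv2.resize(a[100:250,320:520],None,fx=4,fy=4,interpolation=cv2.INTER_CUBIC),alpha=1.5))
E
```

```text
time: 11.82
tool_pos: [0.4595, -0.0228, 0.1247]
eef_rot: [-0.074, 0.704, -0.702, 0.077]
contact_force: [1.6, 0.4, -0.8]
width: 0.0427
jaw -1.356382672862053 [ 0.4595347  -0.02284194  0.12468387] [-0.08  0.36  2.06  0.    0.72  1.28]
```

View pics/6.png

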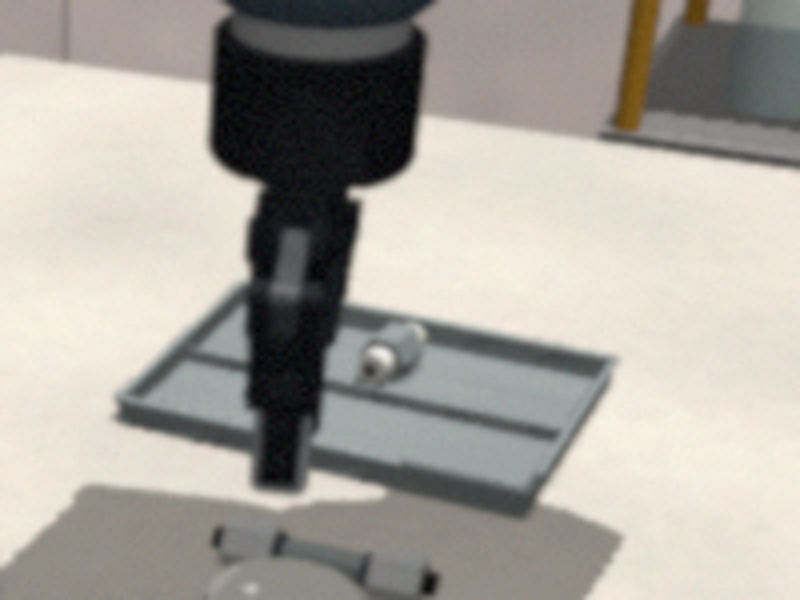

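```bash
python3 -m inch '[[0.5,[-0.005,0.05,0],[0,0,-0.1]],[0.5,[-0.0092,0.0708,-0.03],[0,0,-0.138]],[0.5,[-0.0092,0.0708,-0.06],[0,0,-0.138]],[0.5,[-0.0092,0.0708,-0.085],[0,0,-0.138]],[0.5,[-0.0092,0.0708,-0.085],[0,0,-0.138]],[0.5,[-0.0092,0.0708,-0.085],[0,0,-0.138]]]'
python3 - <<'E'
from h import *
a=grab_frame('side')
cv2.imwrite('pics/7.png',cv2.convertScaleAbs(cv2.resize(a[200:350,290:490],None,fx=4,fy=4,interpolation=cv2.INTER_CUBIC),alpha=1.5))
E
```

```text
time: 12.62
tool_pos: [0.4489, 0.0523, 0.04]
eef_rot: [-0.023, 0.708, -0.705, 0.024]
contact_force: [0.3, 0.3, -0.3]
width: 0.0425
```

View pics/7.png

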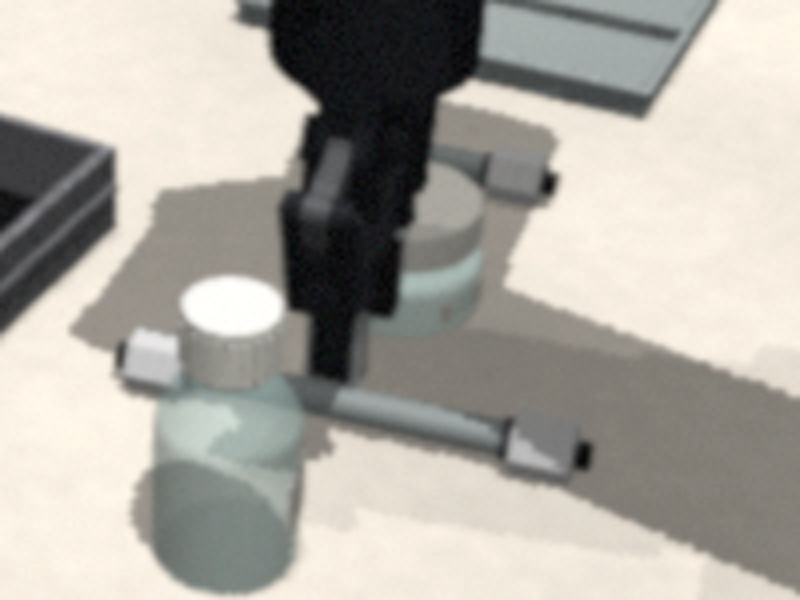

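```bash
python3 -m inch '[[0.5,[0.0015,-0.004,-0.015],[0,0,0]],[0.5,[0.0015,-0.004,-0.028],[0,0,0]],[0.5,[0.0015,-0.004,-0.036],[0,0,0]],[0.5,[0.0015,-0.004,-0.036],[0,0,0]],[0.7,[0.0015,-0.004,-0.036],[0,0,0]],[0.85,[0.0015,-0.004,-0.036],[0,0,0]],[1,[0.0015,-0.004,-0.036],[0,0,0]],[1,[0.0015,-0.004,-0.036],[0,0,0]],[1,[0.0015,-0.004,-0.036],[0,0,0]]]' 50
```

```text
time: 13.8
tool_pos: [0.4509, 0.0484, 0.0046]
eef_rot: [-0.022, 0.708, -0.705, 0.025]
contact_force: [-0.5, 1.1, 5.8]
width: 0.0121
```

```bash
python3 -m inch '[[1,[0,0,0.01],[0,0,0]],[1,[0,0,0.03],[0,0,0]],[1,[0,0,0.06],[0,0,0]],[1,[0,0,0.1],[0,0,0]],[1,[0,0,0.13],[0,0,0]],[1,[0,0,0.13],[0,0,0]]]'
python3 - <<'E'
from h import *
from scipy.spatial.transform import Rotation as R
o=observe();M=R.from_quat(o['eef_rot']).as_matrix();print('jaw',np.arctan2(M[1,2],M[0,2]))
a=grab_frame('side')
cv2.imwrite('pics/8.png',cv2.convertScaleAbs(cv2.resize(a[150:350,260:490],None,fx=3,fy=3,interpolation=cv2.INTER_CUBIC),alpha=1.5))
E
```

```text
time: 14.55
tool_pos: [0.4523, 0.0485, 0.1367]
eef_rot: [-0.02, 0.708, -0.705, 0.027]
contact_force: [0.2, -0.1, -2.3]
width: 0.0118
jaw -1.504583077247894
```

View pics/8.png

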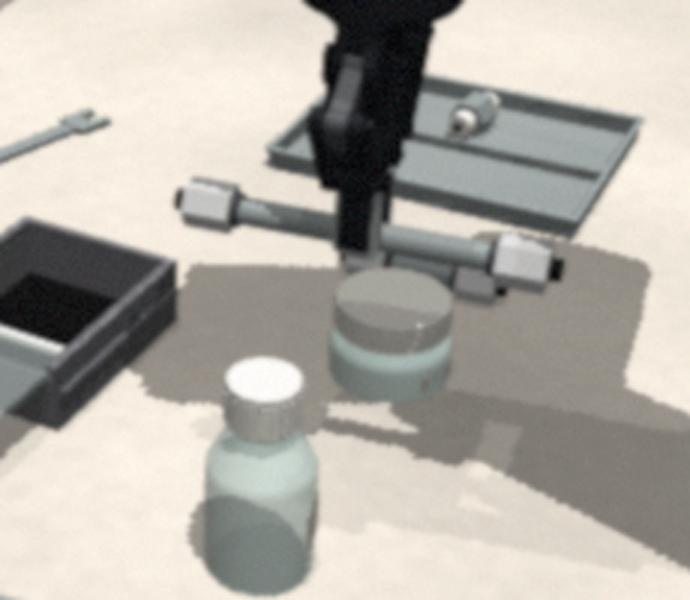

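```bash
python3 -m inch '[[1,[0.01,-0.055,0],[0,0,-0.03]],[1,[0.02,-0.11,0],[0,0,-0.06]],[1,[0.03,-0.165,0],[0,0,-0.11]],[1,[0.04,-0.22,0],[0,0,-0.11]],[1,[0.05,-0.275,-0.02],[0,0,-0.11]],[1,[0.058,-0.32,-0.05],[0,0,-0.11]],[1,[0.058,-0.3365,-0.08],[0,0,-0.11]],[1,[0.058,-0.3365,-0.09],[0,0,-0.11]],[1,[0.058,-0.3365,-0.09],[0,0,-0.11]]]'
python3 - <<'E'
from h import *
from scipy.spatial.transform import Rotation as R
o=observe();M=R.from_quat(o['eef_rot']).as_matrix();print('jaw',np.arctan2(M[1,2],M[0,2]))
a=grab_frame('side');b=grab_frame('top')
cv2.imwrite('pics/9.png',cv2.convertScaleAbs(np.hstack([cv2.resize(a[100:260,330:490],None,fx=2.5,fy=2.5),cv2.resize(b[190:350,390:550],None,fx=2.5,fy=2.5)]),alpha=1.5))
E
```

```text
time: 15.72
tool_pos: [0.5079, -0.2867, 0.0437]
eef_rot: [0.017, 0.709, -0.705, -0.014]
contact_force: [0.7, 0.3, -2.2]
width: 0.0121
jaw -1.6144665823955444
```

View pics/9.png

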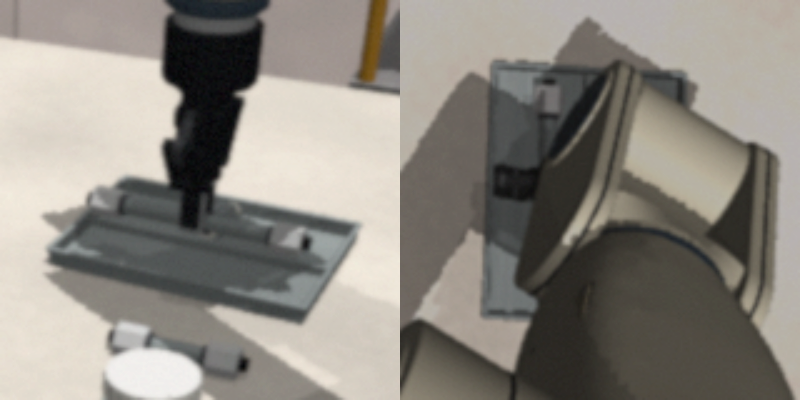

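```bash
python3 -m inch '[[1,[0.001,-0.001,-0.015],[0,0,0]],[1,[0.001,-0.001,-0.028],[0,0,0]],[1,[0.001,-0.001,-0.033],[0,0,0]],[1,[0.001,-0.001,-0.036],[0,0,0]],[1,[0.001,-0.001,-0.037],[0,0,0]],[1,[0.001,-0.001,-0.037],[0,0,0]]]'
```

```text
time: 16.58
tool_pos: [0.5105, -0.2883, 0.0088]
eef_rot: [0.017, 0.708, -0.706, -0.013]
contact_force: [1.2, 0.2, -1.3]
width: 0.0117
```

```bash
python3 -m inch '[[1,[0,0,-0.0015],[0,0,0]],[1,[0,0,-0.0025],[0,0,0]],[1,[0,0,-0.0025],[0,0,0]]]'
```

```text
time: 16.95
tool_pos: [0.5107, -0.2885, 0.0067]
eef_rot: [0.018, 0.708, -0.706, -0.013]
contact_force: [-0.3, 0.5, 1.7]
width: 0.0119
```

```bash
python3 -m inch '[[0.8,[0,0,0],[0,0,0]],[0.65,[0,0,0],[0,0,0]],[0.5,[0,0,0],[0,0,0]],[0.5,[0,0,0],[0,0,0]],[0.5,[0,0,0.03],[0,0,0]],[0.5,[0,0,0.08],[0,0,0]],[0.5,[-0.015,0.05,0.1],[0,0,0.063]],[0.5,[-0.03,0.1,0.1],[0,0,0.063]],[0.5,[-0.0367,0.1429,0.08],[0,0,0.063]],[0.5,[-0.0367,0.1429,0.04],[0,0,0.063]],[0.5,[-0.0367,0.1429,0.032],[0,0,0.063]],[0.5,[-0.0367,0.1429,0.032],[0,0,0.063]]]'
python3 - <<'E'
from h import *
from scipy.spatial.transform import Rotation as R
o=observe();M=R.from_quat(o['eef_rot']).as_matrix();print('jaw',np.arctan2(M[1,2],M[0,2]))
a=grab_frame('side');
cv2.imwrite('pics/10.png',cv2.convertScaleAbs(cv2.resize(a[130:290,320:500],None,fx=4,fy=4,interpolation=cv2.INTER_CUBIC),alpha=1.5))
E
```

```text
time: 18.45
tool_pos: [0.474, -0.1459, 0.0386]
eef_rot: [-0.005, 0.708, -0.706, 0.009]
contact_force: [1.2, 0.0, -0.2]
width: 0.0426
jaw -1.5510707580201828
```

View pics/10.png

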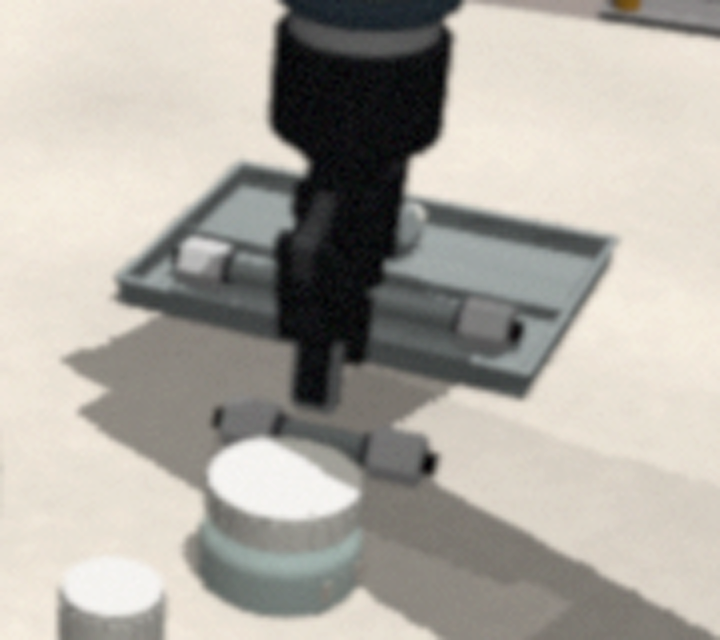

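```bash
python3 -m inch '[[0.5,[0,0,-0.015],[0,0,0]],[0.5,[0,0,-0.028],[0,0,0]],[0.5,[0,0,-0.034],[0,0,0]],[0.5,[0,0,-0.034],[0,0,0]],[0.7,[0,0,-0.034],[0,0,0]],[0.85,[0,0,-0.034],[0,0,0]],[1,[0,0,-0.034],[0,0,0]],[1,[0,0,-0.034],[0,0,0]],[1,[0,0,-0.034],[0,0,0]]]' 50
```

```text
time: 19.62
tool_pos: [0.4747, -0.1462, 0.0056]
eef_rot: [-0.004, 0.708, -0.706, 0.01]
contact_force: [-0.5, 1.0, 5.8]
width: 0.0114
```

```bash
python3 -m inch '[[1,[0,0,0.01],[0,0,0]],[1,[0,0,0.03],[0,0,0]],[1,[0,0,0.08],[0,0,0]],[1,[0,0,0.13],[0,0,0]],[1,[0,0,0.17],[0,0,0]],[1,[0,0,0.17],[0,0,0]]]'
python3 - <<'E'
from h import *
from scipy.spatial.transform import Rotation as R
o=observe();M=R.from_quat(o['eef_rot']).as_matrix();print('jaw',np.arctan2(M[1,2],M[0,2]))
a=grab_frame('side');
cv2.imwrite('pics/11.png',cv2.convertScaleAbs(cv2.resize(a[90:290,320:500],None,fx=3,fy=3,interpolation=cv2.INTER_CUBIC),alpha=1.5))
E
```

```text
time: 20.38
tool_pos: [0.4766, -0.1468, 0.1789]
eef_rot: [-0.002, 0.707, -0.707, 0.012]
contact_force: [0.1, -0.0, -1.3]
width: 0.0118
jaw -1.5512241990016393
```

View pics/11.png

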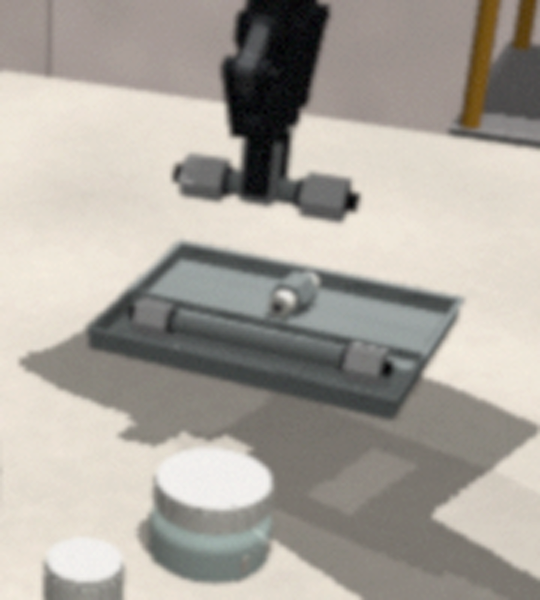

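```bash
python3 -m inch '[[1,[0.002,0.055,0],[0,0,0.03]],[1,[0.004,0.11,0],[0,0,0.07]],[1,[0.006,0.165,0],[0,0,0.07]],[1,[0.008,0.22,0],[0,0,0.07]],[1,[0.01,0.275,0],[0,0,0.07]],[1,[0.012,0.33,0],[0,0,0.07]],[1,[0.014,0.385,0],[0,0,0.07]],[1,[0.016,0.44,-0.03],[0,0,0.07]],[1,[0.016,0.48,-0.07],[0,0,0.07]],[1,[0.016,0.491,-0.12],[0,0,0.07]],[1,[0.016,0.491,-0.135],[0,0,0.07]],[1,[0.016,0.491,-0.135],[0,0,0.07]]]'
python3 - <<'E'
from h import *
from scipy.spatial.transform import Rotation as R
o=observe();M=R.from_quat(o['eef_rot']).as_matrix();print('jaw',np.arctan2(M[1,2],M[0,2]),o['joint_pos'].round(2))
a=grab_frame('side');b=grab_frame('top')
cv2.imwrite('pics/12.png',cv2.convertScaleAbs(np.hstack([cv2.resize(a[280:480,160:360],None,fx=2,fy=2),cv2.resize(b[190:350,90:250],None,fx=2.5,fy=2.5)]),alpha=1.5))
E
```

```text
time: 21.92
tool_pos: [0.4901, 0.3432, 0.0404]
eef_rot: [-0.029, 0.706, -0.706, 0.034]
contact_force: [0.6, 0.1, -0.8]
width: 0.012
jaw -1.4816191765700126 [ 0.59  0.65  1.79 -0.01  0.7   2.08]
```

View pics/12.png

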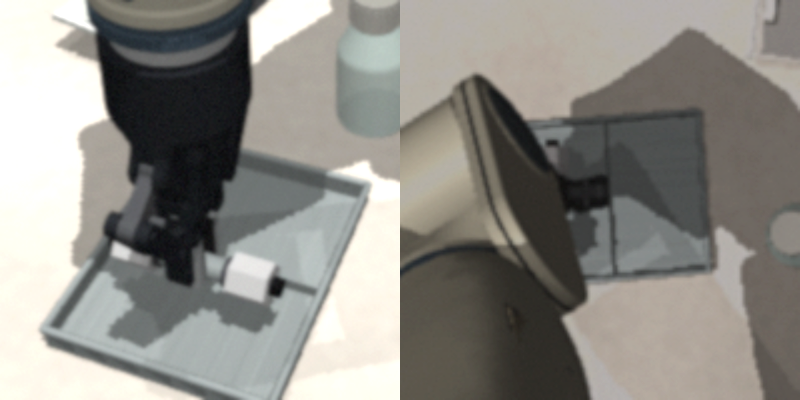

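```bash
python3 -m inch '[[1,[0.002,0.001,-0.012],[0,0,0]],[1,[0.002,0.001,-0.023],[0,0,0]],[1,[0.002,0.001,-0.029],[0,0,0]],[1,[0.002,0.001,-0.032],[0,0,0]],[1,[0.002,0.001,-0.0335],[0,0,0]],[1,[0.002,0.001,-0.0335],[0,0,0]]]'
```

```text
time: 22.78
tool_pos: [0.494, 0.3453, 0.0096]
eef_rot: [-0.027, 0.707, -0.705, 0.036]
contact_force: [-0.6, -0.4, -1.8]
width: 0.0119
```

```bash
python3 -m inch '[[1,[0,0,-0.0015],[0,0,0]],[1,[0,0,-0.0025],[0,0,0]],[1,[0,0,-0.0025],[0,0,0]]]'
```

```text
time: 23.15
tool_pos: [0.4942, 0.3454, 0.0076]
eef_rot: [-0.027, 0.708, -0.705, 0.036]
contact_force: [-1.3, -0.9, 4.3]
width: 0.0117
```

```bash
python3 -m inch '[[0.8,[0,0,0],[0,0,0]],[0.65,[0,0,0],[0,0,0]],[0.6,[0,0,0],[0,0,0]],[0.6,[0,0,0],[0,0,0]],[0.6,[0,0,0.03],[0,0,0]],[0.5,[0,0,0.08],[0,0,0]],[0.2,[0,0,0.14],[0,0,0]],[0.2,[-0.01,-0.06,0.17],[0,0,0]],[0.2,[-0.02,-0.12,0.17],[0,0,0]],[0.2,[-0.025,-0.17,0.17],[0,0,0]],[0.2,[-0.0296,-0.21,0.15],[0,0,0]],[0.2,[-0.0296,-0.21,0.15],[0,0,0]]]'
python3 - <<'E'
from h import *
a=grab_frame('side');b=grab_frame('top')
print(proj('side',(.4646,.1354,.11)),proj('side',(.4646,.1354,0)),proj('side',observe()['tool_pos']))
cv2.imwrite('pics/13.png',cv2.convertScaleAbs(cv2.resize(a[200:360,260:440],None,fx=4,fy=3.75,interpolation=cv2.INTER_CUBIC),alpha=1.5))
cv2.imwrite('pics/13b.png',cv2.convertScaleAbs(np.hstack([cv2.resize(a[280:480,160:360],None,fx=2,fy=2),cv2.resize(b[190:350,90:250],None,fx=2.5,fy=2.5)]),alpha=1.5))
E
```

```text
time: 24.65
tool_pos: [0.463, 0.133, 0.1566]
eef_rot: [-0.027, 0.707, -0.706, 0.033]
contact_force: [0.4, 0.1, 0.1]
width: 0.0683
(np.float64(348.6258630671144), np.float64(274.70554222217777)) (np.float64(346.733638076361), np.float64(335.7320540678114)) (np.float64(349.28653028732293), np.float64(244.98997136188186))
```

View pics/13.png

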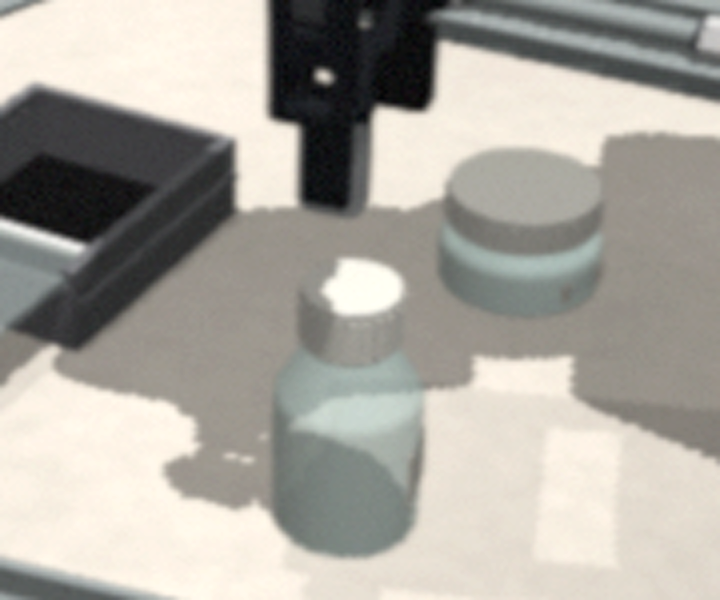

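View pics/13b.png

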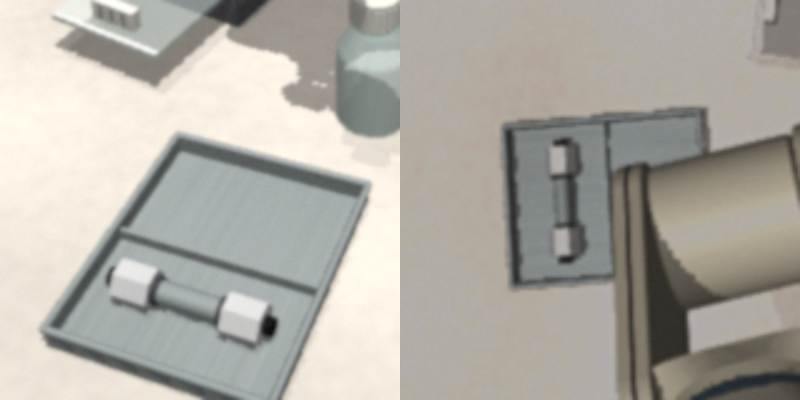

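```bash
python3 -m inch '[[0.2,[0.0016,0.004,-0.03],[0,0,0]],[0.2,[0.0016,0.004,-0.06],[0,0,0]],[0.2,[0.0016,0.004,-0.072],[0,0,0]],[0.2,[0.0016,0.004,-0.074],[0,0,0]],[0.35,[0.0016,0.004,-0.074],[0,0,0]],[0.45,[0.0016,0.004,-0.074],[0,0,0]],[0.55,[0.0016,0.004,-0.074],[0,0,0]],[0.7,[0.0016,0.004,-0.074],[0,0,0]],[0.8,[0.0016,0.004,-0.074],[0,0,0]],[0.8,[0.0016,0.004,-0.074],[0,0,0]]]' 40
```

```text
time: 26.0
tool_pos: [0.4672, 0.1392, 0.0845]
eef_rot: [-0.026, 0.708, -0.705, 0.036]
contact_force: [0.1, -1.3, 5.8]
width: 0.0349
```

```bash
python3 -m inch '[[0.8,[0,0,0.005],[0,0,0]],[0.8,[0,0,0.02],[0,0,0]],[0.8,[0,0,0.04],[0,0,0]],[0.8,[0,0,0.05],[0,0,0]],[0.8,[0,0,0.05],[0,0,0]]]'
python3 - <<'E'
from h import *
a=grab_frame('side')
cv2.imwrite('pics/14.png',cv2.convertScaleAbs(cv2.resize(a[180:360,260:440],None,fx=3,fy=3,interpolation=cv2.INTER_CUBIC),alpha=1.5))
E
```

```text
time: 26.62
tool_pos: [0.4677, 0.1394, 0.1355]
eef_rot: [-0.025, 0.708, -0.705, 0.037]
contact_force: [-0.1, 0.2, -2.5]
width: 0.0343
```

View pics/14.png

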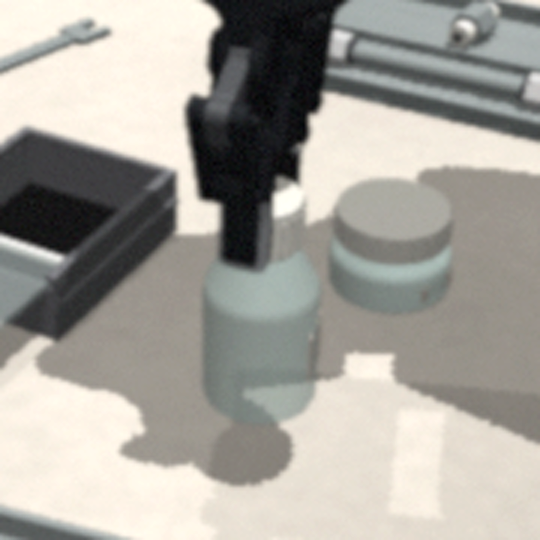

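```bash
python3 -m inch '[[0.8,[0.008,0.03,0],[0,0,0]],[0.8,[0.016,0.06,0],[0,0,0]],[0.8,[0.024,0.09,0],[0,0,0]],[0.8,[0.033,0.115,0],[0,0,0]],[0.8,[0.033,0.121,0],[0,0,0]],[0.8,[0.033,0.121,-0.015],[0,0,0]],[0.8,[0.033,0.121,-0.03],[0,0,0]],[0.8,[0.033,0.121,-0.03],[0,0,0]]]'
python3 - <<'E'
from h import *
a=grab_frame('side');b=grab_frame('top')
cv2.imwrite('pics/15.png',cv2.convertScaleAbs(np.hstack([cv2.resize(a[260:460,180:380],None,fx=2,fy=2),cv2.resize(b[190:350,90:250],None,fx=2.5,fy=2.5)]),alpha=1.5))
E
```

```text
time: 27.68
tool_pos: [0.4987, 0.2588, 0.1028]
eef_rot: [-0.027, 0.707, -0.706, 0.034]
contact_force: [0.6, 0.5, -1.1]
width: 0.0349
```

View pics/15.png

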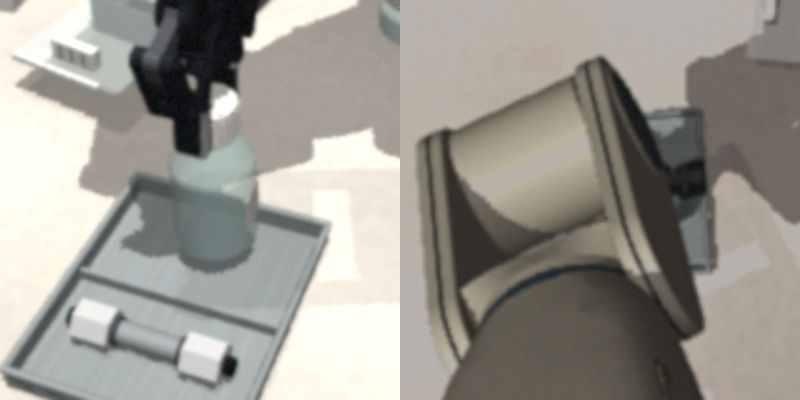

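```bash
python3 -m inch '[[0.8,[0.001,0.002,-0.006],[0,0,0]],[0.8,[0.001,0.002,-0.011],[0,0,0]],[0.8,[0.001,0.002,-0.014],[0,0,0]],[0.8,[0.001,0.002,-0.0155],[0,0,0]],[0.8,[0.001,0.002,-0.0155],[0,0,0]]]'
```

```text
time: 28.4
tool_pos: [0.501, 0.2616, 0.0888]
eef_rot: [-0.026, 0.708, -0.705, 0.036]
contact_force: [-0.6, 0.1, -2.0]
width: 0.0348
```

```bash
python3 -m inch '[[0.8,[0,0,-0.0015],[0,0,0]],[0.8,[0,0,-0.0027],[0,0,0]],[0.8,[0,0,-0.0027],[0,0,0]]]'
```

```text
time: 28.78
tool_pos: [0.5013, 0.2617, 0.0866]
eef_rot: [-0.026, 0.708, -0.705, 0.036]
contact_force: [-0.7, -0.9, 3.4]
width: 0.0349
```

Contact felt; release slowly, rise and back away.

```bash
python3 -m inch '[[0.5,[0,0,0],[0,0,0]],[0.4,[0,0,0],[0,0,0]],[0.3,[0,0,0],[0,0,0]],[0.2,[0,0,0],[0,0,0]],[0.2,[0,0,0.015],[0,0,0]],[0.2,[0,0,0.04],[0,0,0]],[0.2,[0,0,0.09],[0,0,0]],[0.2,[-0.02,-0.05,0.14],[0,0,0]],[0.2,[-0.04,-0.1,0.18],[0,0,0]],[0.2,[-0.06,-0.16,0.18],[0,0,0]],[0.2,[-0.08,-0.22,0.18],[0,0,0]],[0.2,[-0.1,-0.26,0.18],[0,0,0]]]'
python3 - <<'E'
from h import *
a=grab_frame('side');b=grab_frame('top')
cv2.imwrite('pics/16.png',cv2.convertScaleAbs(a,alpha=1.5));cv2.imwrite('pics/16t.png',cv2.convertScaleAbs(b,alpha=1.5))
E
```

```text
time: 30.28
tool_pos: [0.4009, 0.0001, 0.268]
eef_rot: [-0.025, 0.707, -0.705, 0.037]
contact_force: [0.4, -1.2, -0.0]
width: 0.068
```

View pics/16.png

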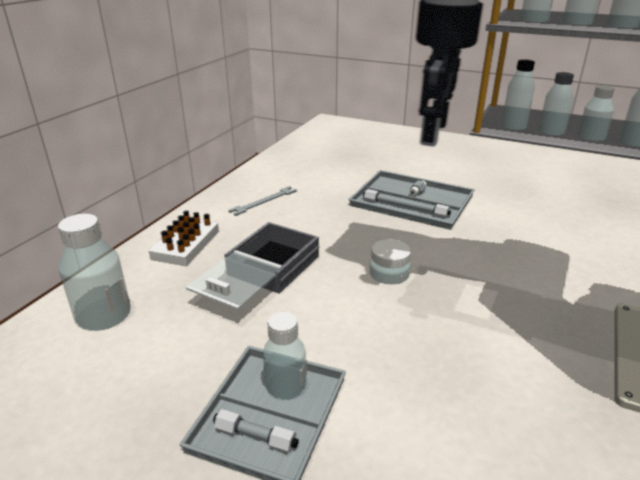

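View pics/16t.png

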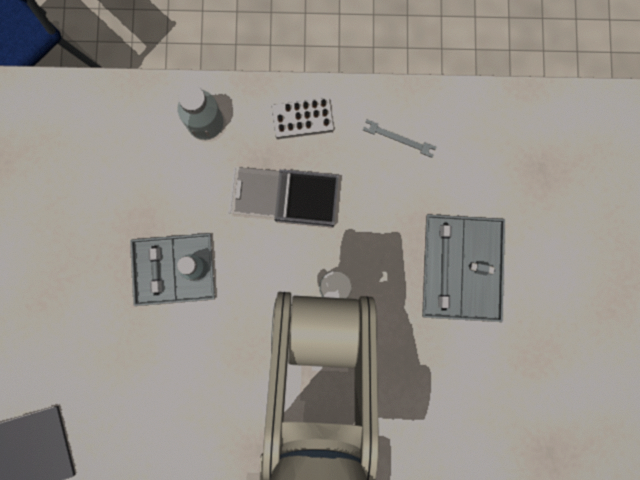

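Run:
```python
from h import *
def loc(u,v,z,c,a):
    p=px('top',u,v,z)[:2]-c;R=np.array([[np.cos(a),np.sin(a)],[-np.sin(a),np.cos(a)]]);return (R@p).round(4)
L=((.5084,-.3301),-.044);S=((.4963,.3027),.091)
print('guard',loc(482.5,267.5,.014,*L),'lc ends',loc(446.5,225,.013,*L),loc(444.5,309,.013,*L))
print('sc',loc(154.5,247.5,.013,*S),loc(157.5,293,.013,*S),'bottle cap',loc(186.5,265.5,.112,*S),'jar',px('top',335.5,286.5,.05))
p=px('top',186.5,265.5,.112);print('side cap/base pred',proj('side',p),proj('side',(p[0],p[1],.002)))
a=cv2.imread('pics/16.png');cv2.imwrite('pics/17.png',cv2.resize(a[300:480,170:360],None,fx=3.3,fy=3.3,interpolation=cv2.INTER_CUBIC))
b=cv2.imread('pics/16t.png');cv2.imwrite('pics/17t.png',cv2.resize(b[205:330,415:515],None,fx=4.5,fy=4.5,interpolation=cv2.INTER_CUBIC))
```

```text
guard [ 0.0011 -0.043 ] lc ends [0.0909 0.0393] [-0.0942  0.0376]
sc [0.0493 0.0396] [-0.0501  0.0381] bottle cap [-0.0028 -0.0467] jar [ 0.46095967 -0.04781782  0.05      ]
side cap/base pred (np.float64(284.98495140290936), np.float64(318.3186736716847)) (np.float64(288.09816481952936), np.float64(382.8991628867316))
```

View pics/17.png

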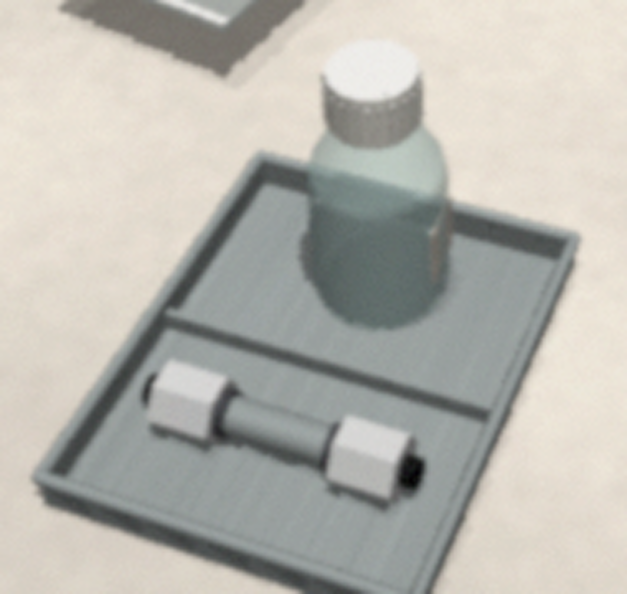

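View pics/17t.png

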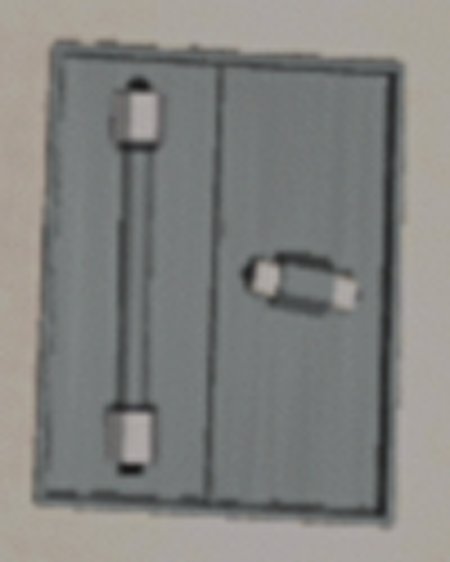

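All four items sit in their lanes, the bottle is upright and the jar has not moved, so I'm handing in.

```bash
python3 -c "
from workcell import robot
print(robot.hand_in())"
```

```text
the job is handed in; nothing more can be done
None
```

The two kits are made up and the job was handed in at about 30 s of the 106 s allowed. No verdict is reported, so what follows rests on my own checks.

**What I did:** I slid the lid open, then set each item down until I felt light contact with the tray floor. The guard cartridge and long column went into the long tray, and the short column and bottle into the short tray.

**Last checks** (positions are in each tray's own frame):

| Item | Measured result |
|---|---|
| Lid | Grip bar travelled about 100 mm; lid seen fully open |
| Guard cartridge | (+1, −43) mm, lying flat, crosswise in its lane |
| Long column | Centred near (−2, +38) mm, parallel to the lane within about 0.01 rad |
| Short column | Centred near (0, +39) mm, parallel to the lane within about 0.02 rad |
| Bottle | About (−3, −47) mm, standing upright |
| Jar | Within 1 mm of its start |
| Gripper | Open and well clear of everything |

**Small disagreements:** The top and side cameras differed by about 2 pixels (roughly 3 mm) on the bottle's position. The gripper's width readings came out about 2 mm below the true sizes. Neither affected a grasp or placing, and no check failed.

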